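# Sort out the mixed-up drone motors

### The job

Each of the three drone motors is standing on the wrong kit plate. Rearrange them so that each one stands upright, centred on the rubber disc of the plate whose propeller matches it: the small motor with the shortest propeller, the middle-sized motor with the middle-length one and the large motor with the longest, using the empty cork pad or any other free spot on the way. Do not shift the screwdriver, the tin or the battery pack.

Things in the scene. Friction and masses are not known exactly. Their poses are not given: they have to be found in the camera images.
- motor_small: the small drone motor: loose upright cylinder, bright metal bell, copper windings near its foot, diameter 22 mm, height 26 mm, plus a shaft 5 mm thick and 12 mm tall on its top. Grip it across the bell, any yaw. About 25 g. Origin at the centre of its underside, z up its axis. The motors differ only in size (22, 31, 42 mm diameter; 26, 32, 38 mm high)
- motor_medium: the middle-sized drone motor: loose upright cylinder, bright metal bell, copper windings near its foot, diameter 31 mm, height 32 mm, plus a shaft 5 mm thick and 12 mm tall on its top. Grip it across the bell, any yaw. About 45 g. Origin at the centre of its underside, z up its axis. The motors differ only in size (22, 31, 42 mm diameter; 26, 32, 38 mm high)
- motor_large: the large drone motor: loose upright cylinder, bright metal bell, copper windings near its foot, diameter 42 mm, height 38 mm, plus a shaft 5 mm thick and 12 mm tall on its top. Grip it across the bell, any yaw. About 100 g. Origin at the centre of its underside, z up its axis. The motors differ only in size (22, 31, 42 mm diameter; 26, 32, 38 mm high)
- kit_short: kit plate of the shortest propeller: grey, fixed, 200 (x) by 128 mm (y), 8 mm thick. It bears a flat black rubber disc (60 mm diameter, top 10 mm above the bench, no rim) for one motor, and a white two-blade propeller 76 mm long, screwed down along x, 68 mm from the disc centre towards +y, top at 13 mm. Origin at bench height under the disc centre. The plates differ only in propeller length (76, 127, 182 mm)
- kit_middle: kit plate of the middle-length propeller: grey, fixed, 200 (x) by 128 mm (y), 8 mm thick. It bears a flat black rubber disc (60 mm diameter, top 10 mm above the bench, no rim) for one motor, and a white two-blade propeller 127 mm long, screwed down along x, 68 mm from the disc centre towards +y, top at 13 mm. Origin at bench height under the disc centre. The plates differ only in propeller length (76, 127, 182 mm)
- kit_long: kit plate of the longest propeller: grey, fixed, 200 (x) by 128 mm (y), 8 mm thick. It bears a flat black rubber disc (60 mm diameter, top 10 mm above the bench, no rim) for one motor, and a white two-blade propeller 182 mm long, screwed down along x, 68 mm from the disc centre towards +y, top at 13 mm. Origin at bench height under the disc centre. The plates differ only in propeller length (76, 127, 182 mm)
- spare_pad: an empty square cork pad fixed to the bench, 90 x 90 mm, 4 mm thick, a free spot where a motor may be set down meanwhile. Origin at bench height below its centre
- screwdriver: bystander: a loose screwdriver with a black handle, 180 mm long, lying on the bench beyond the plates; leave it alone. Its x axis runs along it from handle to tip
- tin: bystander: a loose round brass tin, 56 mm diameter, 35 mm high, beyond the plates; leave it alone. Origin at the centre of its underside
- battery_pack: bystander: a loose black battery pack, 35 x 75 x 30 mm (x, y, z), beyond the plates; leave it alone. Origin at the centre of its underside
There are look-alikes about, which are no part of the job. What is shaped like the kit_middle but green or turquoise is not meant.

How it is judged:
By the outcome, as a careful person would: the job done as asked, in the order asked, and still so for the second after the job is handed in, with the robot touching nothing.
It also fails if it takes over 96 s, if anything falls off the work surface, if the arm or the gripper's body presses on something with over 40 N, if the wrist force passes 120 N, or if a joint passes its speed limit or range.

### The arm

A 6-joint arm with a two-finger parallel gripper is mounted at the origin on the work surface. World frame = base frame: x ahead of the robot, y to its left, z up, the work surface at z = 0. Lengths are in m, angles in rad, forces in N, time in s.
With the tool pointing down it reaches from about 0.275 to 1 m from the base axis. Payload 8.4 kg.
Tool frame: the origin (TCP) lies on the centre line of the jaws, within the pads' length; the fingertips stand 22 mm ahead of it and the grasp point (between the pads) lies 3 mm ahead of it; z points along the fingers, y is the line along which they close (so a half turn about z gives the same grasp; the last joint's range is limited). The gripper opens to 85 mm and grips with 20 to 120 N. Pads are 22 mm wide; open, the fingers measure 114 mm over their backs; the gripper's body (76 mm by 85 mm) begins 54 mm behind the grasp point. The pads swing forward as they close: fully open they stand 13 mm farther back than shut.
Start: joints at [1.273, 0.353, 1.633, -0, 1.155, -0.002], TCP at [0.182, 0.598, 0.253] pointing down, gripper open.
Joint ranges: [-2.63, 2.63], [-0.92, 2.1], [0.06, 2.66], [-1.3, 4.44], [0, 2.69], [-3.02, 3.02]. Speed limits (rad/s): [2.22, 2.22, 2.79, 3.14, 3.14, 3.14].

### API

Orientations are given as a rotation vector (axis times angle).
In Python, from bench import bot, viewer, hand_in gives the robot as it stands. The module is installed in compiled form; this text tells all that it offers.
- The arm moves only by the shell command python3 -m jog 'ROWS' [OPENING] [FORCE]. ROWS is a JSON object of lists of equal length, an entry for each row: "slide": the shift along the tool's x, y, z in m, a list of three; "spin": the turn about the tool's z in degrees. In form: {"slide": [[tx, ty, tz], ...], "spin": [spin, ...]}. A call has exactly 8 rows; each row is the pose to reach, as a shift and turn from the pose commanded when the call began, along the tool's axes at that moment; what a row does not reach only later rows make up. A row lasts 1/10 s, in which the tool goes at most 50 mm and 8.59 degrees, less where a joint would pass 70% of its speed; a pose out of reach is approached as far as the arm can. A call with a gripper value outside its range is refused whole. OPENING is the finger opening in m, from 0 to 0.0854, set as the call begins (- or left out, the last holds). The fingers move at their own pace and stop on an object; FORCE is the grip in N (left out, the last holds). Time passes only in rows, so rows that repeat a pose let the fingers close, or fill a call up. It gives the time, the measured TCP pose, the force, the opening and the grip force at its end, in the units of the state.
- bot.read_state(): the state, without advancing time (a new reading comes with each control period).
- viewer.capture(name): name is "side" or "top" or "wrist"; returns a dict with "img" (480x640x3 uint8, red, green, blue), "z_map" (480x640 float32, m along the optical axis (not along the pixel's ray), 0 where there is no reading), "mtx" (3x3 intrinsics, pixels), "xyz" and "orientation" of the camera in the world; the wrist camera has in their place "hand_eye" (4x4, takes a point from camera to tool coordinates, whose origin is the TCP and whose axes are the flange's). Camera axes: x right, y up, looking along -z (the intrinsics and any distortion apply to the point x, -y, -z); pixel columns grow to the right and rows downward; lengths in m; the calibration is good to about 2 mm. A picture is of the moment at which its call begins: read the wrist's pose just before it.
- hand_in(): hands the job in; it is judged then, once.
The state is a dict: "time": time; "joint_positions": joint angles; "joint_velocities": joint speeds; "joint_efforts": joint torques, N m; "tool_pos": TCP position; "orientation": TCP orientation; "contact_force": force on the tool from outside, world axes, zero at the start; "ft_torque": the same for the moment, N m; "gripper_width": finger opening in m; "gripper_force": force on a finger pad.
Only numpy, scipy, OpenCV 4.12 (cv2) and the standard library are available. Lean on these libraries where they do the work, as an engineer would, in place of code of your own. Each camera call takes 0.05 s, during which the arm holds its last target. There are 200 camera calls.

## Working session

There is one attempt and no reset: what is moved stays moved. The work goes in short steps, Python scripts to look and compute and a shell command to move; the robot and the scene stay as the last step left them, time stands still between calls to the robot, and variables do not carry over. Pictures are saved under pics/ and viewed, at most 14 in all, crops included, and the job is handed in when it is done.

```bash
mkdir -p pics; cat > h.py <<'E'
import numpy as np,cv2
from bench import bot,viewer
from scipy.spatial.transform import Rotation as R
def cam(n):
    s=bot.read_state(); c=viewer.capture(n)
    if n=="wrist":
        T=np.eye(4);T[:3,:3]=R.from_rotvec(s["orientation"]).as_matrix();T[:3,3]=s["tool_pos"]
        M=T@np.array(c["hand_eye"]); c["o"]=M[:3,3];c["R"]=M[:3,:3]
    else:
        c["o"]=np.array(c["xyz"]);q=np.array(c["orientation"])
        c["R"]=q if q.shape==(3,3) else R.from_rotvec(q).as_matrix()
    return c
def ray(c,u,v,z):
    K=np.array(c["mtx"]);d=c["R"]@np.array([(u-K[0,2])/K[0,0],-(v-K[1,2])/K[1,1],-1])
    t=(z-c["o"][2])/d[2];return c["o"]+t*d
def cloud(c):
    K=np.array(c["mtx"]);v,u=np.mgrid[:480,:640];z=c["z_map"]
    p=np.stack([(u-K[0,2])/K[0,0]*z,-(v-K[1,2])/K[1,1]*z,-z],-1)
    return p@c["R"].T+c["o"]
def save(c,f): cv2.imwrite("pics/"+f,c["img"][:,:,::-1])
E
python3 - <<'E'
from h import *
for n in("top","side"):
    c=cam(n);save(c,n+".png");print(n,[k for k in c],c["o"],c.get("orientation"))
    np.savez(n,img=c["img"],z_map=c["z_map"],mtx=c["mtx"],o=c["o"],R=c["R"])
print(bot.read_state())
E
```

```text
top ['img', 'z_map', 'mtx', 'xyz', 'orientation', 'o', 'R'] [ 0.41679386 -0.14937488  1.16825136] [ 0.13703868 -0.1090765  -1.58839401]
side ['img', 'z_map', 'mtx', 'xyz', 'orientation', 'o', 'R'] [0.27780742 0.57352618 0.96388048] [ 0.19953019 -0.94695129 -2.546609  ]
{'time': 0.1, 'joint_positions': array([ 1.27258494e+00,  3.53599132e-01,  1.63406267e+00,  5.58485482e-05,
        1.15518393e+00, -2.41695804e-03]), 'joint_velocities': array([-0.00081552, -0.00267672, -0.00256181,  0.0004387 , -0.00164483,
        0.00122174]), 'joint_efforts': array([-3.93407900e-04, -6.06361055e+01, -3.42819536e+01, -1.59721861e-05,
        3.84407569e-03, -3.66844279e-05]), 'tool_pos': array([0.18206514, 0.59747867, 0.25262284]), 'orientation': array([-4.62940694e-01, -3.10705492e+00,  1.93397543e-03]), 'contact_force': array([-0.51042403,  0.16543482,  0.13670512]), 'ft_torque': array([-0.05255973,  0.00411468, -0.02604807]), 'gripper_force': 0.0, 'gripper_width': 0.08531368392505921}
```

View pics/top.png

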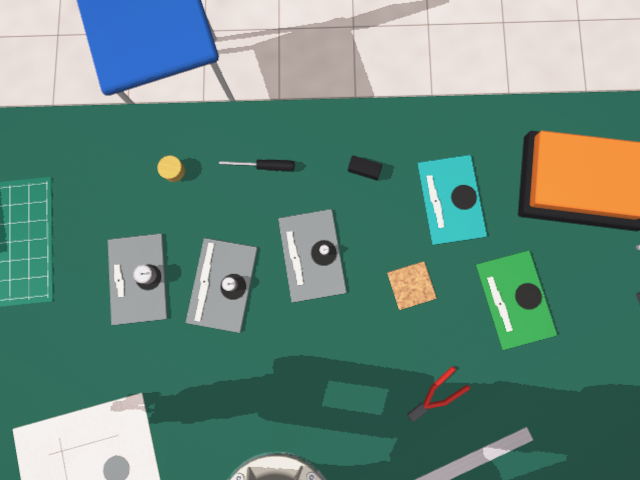

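View pics/side.png

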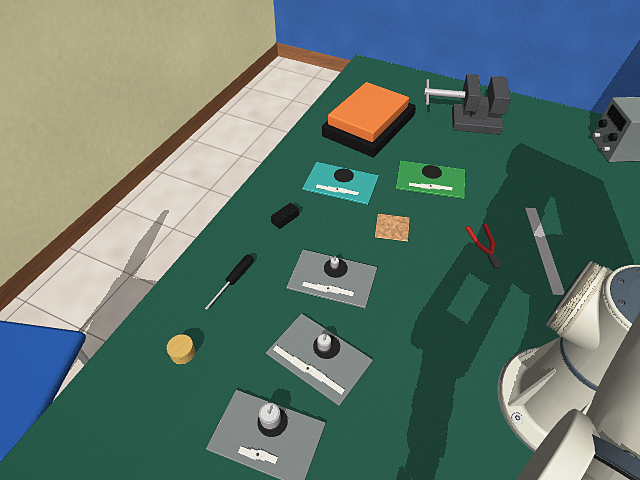

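The top view shows the large motor on the short-propeller plate (147,275), the medium on the long one (233,287) and the small on the middle one (323,252). The cork pad is at (412,285), and the turquoise and green plates are decoys. Plan: small to pad, medium to middle, large to long, small to short.

```bash
python3 - <<'E'
from h import *
d=np.load("top.npz");c={k:d[k] for k in d}
P=cloud(c);hsv=cv2.cvtColor(c["img"],cv2.COLOR_RGB2HSV)
for n,(u,v) in dict(large=(147,275),medium=(233,287),small=(323,252)).items():
    win=np.zeros((480,640),bool);win[v-24:v+25,u-24:u+25]=1
    blk=((hsv[...,2]<60)&(hsv[...,1]<90)&win).astype(np.uint8)
    vv,uu=np.nonzero(blk);W=np.array([ray(c,a,b,.010)[:2] for a,b in zip(uu,vv)])
    ce,r=cv2.minEnclosingCircle((W*1000).astype(np.float32))
    print(n,"disc",np.round(ce,1),round(r,1),len(W))
    m=win&(P[...,2]>.027);q=P[m];t=np.median(q,0)
    ce2,r2=cv2.minEnclosingCircle((q[:,:2]*1000).astype(np.float32))
    print(" motor",np.round(t,4),np.round(ce2,1),round(r2,1),"z",np.round(np.percentile(q[:,2],[10,50,95]),4))
    g=((hsv[...,1]<40)&(hsv[...,2]>80)).astype(np.uint8)
    g=cv2.morphologyEx(g,cv2.MORPH_OPEN,np.ones((3,3)))
    k,lab=cv2.connectedComponents(g);l=lab[v,u+28] if lab[v,u-20]==0 else lab[v,u-20]
    vv,uu=np.nonzero(lab==l);W=np.array([ray(c,a,b,.008)[:2] for a,b in zip(uu,vv)])
    print(" plate",[np.round(x,1) for x in cv2.minAreaRect((W*1000).astype(np.float32))])
m=((hsv[...,0]<25)&(hsv[...,1]>60)).astype(np.uint8);m[:,:380]=0;m[:,445:]=0;m[:255]=0;m[320:]=0
vv,uu=np.nonzero(m);W=np.array([ray(c,a,b,.004)[:2] for a,b in zip(uu,vv)])
print("pad",cv2.minAreaRect((W*1000).astype(np.float32)))
s=bot.read_state();print(R.from_rotvec(s["orientation"]).as_matrix().round(3))
E
```

```text
large disc [515.9 292.3] 28.3 161
 motor [0.5194 0.2908 0.0466] [470.9  82.8] 238.4 z [0.0392 0.0466 0.0516]
 plate [array([513.6, 321.1]), array([198.7, 128.4]), np.float64(5.2)]
medium disc [491.1  96.4] 28.0 277
 motor [0.4935 0.0991 0.0412] [458.9 -17.2] 138.8 z [0.0373 0.0412 1.1683]
 plate [array([496.4, 123.8]), array([128.5, 199.5]), np.float64(78.8)]
small disc [ 564.6 -113. ] 27.8 344
 motor [ 0.5666 -0.115   0.0356] [ 497.5 -129.9] 83.0 z [0.0316 0.0356 1.1683]
 plate [array([560. , -85.1]), array([199.6, 128.1]), np.float64(8.7)]
pad ((485.5199890136719, -312.9747619628906), (90.35067749023438, 90.71430969238281), 15.98305892944336)
[[-0.957  0.292 -0.   ]
 [ 0.292  0.957 -0.001]
 [ 0.    -0.001 -1.   ]]
```

```bash
python3 -m jog '{"slide":[[-0.035,-0.035,0],[-0.07,-0.07,0],[-0.105,-0.105,0],[-0.14,-0.14,0],[-0.175,-0.175,0],[-0.21,-0.21,0],[-0.245,-0.245,0],[-0.26,-0.26,0]],"spin":[-8,-17,-17,-17,-17,-17,-17,-17]}' 0.06 30
python3 -c "
from h import *
s=bot.read_state();print(s['tool_pos'],R.from_rotvec(s['orientation']).as_matrix().round(3),s['joint_positions'])"
```

```text
time: 0.9
tool_pos: [0.3558, 0.2701, 0.2531]
orientation: [-0.001, -3.141, 0.002]
contact_force: [-1.0, 1.3, -0.3]
gripper_width: 0.06
gripper_force: 0.0
[0.35582357 0.27011529 0.25313225] [[-1.     0.001 -0.   ]
 [ 0.001  1.    -0.001]
 [ 0.    -0.001 -1.   ]] [ 6.46561397e-01  7.08043081e-02  1.99636362e+00 -9.53646602e-04
  1.07518129e+00 -9.22878931e-01]
```

```bash
python3 -m jog '{"slide":[[-0.022,-0.043,0],[-0.044,-0.086,0],[-0.066,-0.129,0],[-0.088,-0.172,0],[-0.11,-0.215,0],[-0.132,-0.258,0],[-0.154,-0.301,0],[-0.176,-0.344,0]],"spin":[0,0,0,0,0,0,0,0]}'
python3 -c "
from h import *
c=cam('wrist');save(c,'w1.png');print(c['o'],c['R'].round(2));s=bot.read_state();print(s['tool_pos'])"
```

```text
time: 1.7
tool_pos: [0.5318, -0.0725, 0.2531]
orientation: [0.001, -3.141, -0.0]
contact_force: [1.1, 0.8, -0.3]
gripper_width: 0.06
gripper_force: 0.0
[ 0.45815282 -0.07170463  0.37377691] [[-0.   -0.96 -0.29]
 [ 1.   -0.    0.  ]
 [-0.   -0.29  0.96]]
[ 0.53517139 -0.07792269  0.25341913]
```

View pics/w1.png

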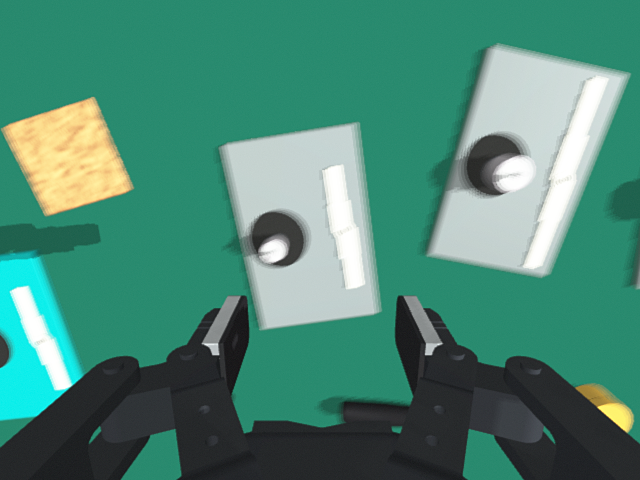

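```bash
cat >> h.py <<'E'
def look(name,h,guess,base=.010):
    "motor top-face centre by depth, disc circle by ray onto z=10mm; near guess (x,y)"
    c=cam("wrist");save(c,name);P=cloud(c);s=bot.read_state()
    near=np.hypot(P[...,0]-guess[0],P[...,1]-guess[1])<.045
    if h:
        m=near&(abs(P[...,2]-base-h)<.004);q=P[m]
        ce,r=cv2.minEnclosingCircle((q[:,:2]*1000).astype(np.float32))
        print("motor mean",(q.mean(0)*1000).round(1),"circ",np.round(ce,1),round(r,1),len(q))
    hsv=cv2.cvtColor(c["img"],cv2.COLOR_RGB2HSV)
    m=((hsv[...,2]<75)&(hsv[...,1]<90)&near&(P[...,2]<.016)).astype(np.uint8)
    k,lab,st,_=cv2.connectedComponentsWithStats(m)
    if k>1:
        vv,uu=np.nonzero(lab==1+st[1:,4].argmax());W=np.array([ray(c,a,b,.010)[:2] for a,b in zip(uu,vv)])
        ce,r=cv2.minEnclosingCircle((W*1000).astype(np.float32));print("disc",np.round(ce,1),round(r,1),len(W))
    print("tool",(s["tool_pos"]*1000).round(1),"time",round(s["time"],2))
E
python3 -m jog '{"slide":[[-0.015,-0.015,0.03],[-0.025,-0.03,0.06],[-0.03,-0.042,0.08],[-0.033,-0.043,0.08],[-0.033,-0.043,0.08],[-0.033,-0.043,0.08],[-0.033,-0.043,0.08],[-0.033,-0.043,0.08]],"spin":[0,0,0,0,0,0,0,0]}'
python3 -c "
from h import *
look('w2.png',.026,(.566,-.114))"
```

```text
time: 2.55
tool_pos: [0.5648, -0.113, 0.1744]
orientation: [-0.002, 3.14, -0.0]
contact_force: [-0.1, -0.1, -0.6]
gripper_width: 0.06
gripper_force: 0.0
motor mean [ 570.  -114.5   35.8] circ [ 571.1 -114.4] 11.0 609
disc [ 567.  -112.7] 29.6 3382
tool [ 564.7 -113.1  174.2] time 2.6
```

View pics/w2.png

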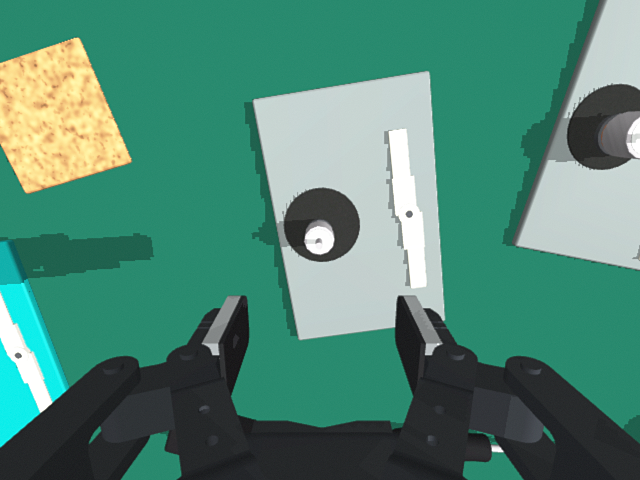

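The wrist view shows the small motor at (320,238) on the disc centred at (321,225), so it sits about 4 mm off the disc centre. Descending on it.

```bash
python3 -m jog '{"slide":[[-0.004,-0.0015,0.03],[-0.004,-0.0015,0.07],[-0.004,-0.0015,0.1],[-0.004,-0.0015,0.12],[-0.004,-0.0015,0.13],[-0.004,-0.0015,0.137],[-0.004,-0.0015,0.137],[-0.004,-0.0015,0.137]],"spin":[0,0,0,0,0,0,0,0]}' 
python3 -m jog '{"slide":[[0,0,0],[0,0,0],[0,0,0],[0,0,0],[0,0,0],[0,0,0],[0,0,0],[0,0,0]],"spin":[0,0,0,0,0,0,0,0]}' 0.005 30
```

```text
time: 3.4
tool_pos: [0.5691, -0.115, 0.0372]
orientation: [-0.002, 3.14, -0.0]
contact_force: [0.1, 0.3, 0.9]
gripper_width: 0.0602
gripper_force: 0.0
time: 4.2
tool_pos: [0.5688, -0.1151, 0.037]
orientation: [-0.001, 3.141, -0.0]
contact_force: [-0.9, -0.2, 4.8]
gripper_width: 0.0211
gripper_force: 29.2
```

```bash
python3 -m jog '{"slide":[[0,0,-0.02],[0,0,-0.05],[0.01,-0.02,-0.07],[0.025,-0.06,-0.08],[0.042,-0.1,-0.08],[0.058,-0.14,-0.08],[0.073,-0.175,-0.08],[0.083,-0.198,-0.08]],"spin":[0,0,0,0,0,0,0,0]}'
python3 -m jog '{"slide":[[0,0,0.01],[0,0,0.03],[0,0,0.05],[0,0,0.07],[0,0,0.08],[0,0,0.085],[0,0,0.085],[0,0,0.085]],"spin":[0,0,0,0,0,0,0,0]}'
python3 -m jog '{"slide":[[0,0,0],[0,0,0],[0,0,0],[0,0,0],[0,0,-0.02],[0,0,-0.05],[0,0,-0.09],[0,0,-0.13]],"spin":[0,0,0,0,0,0,0,0]}' 0.06
python3 -c "
from h import *
look('w3.png',.026,(.486,-.313),.004)"
```

```text
time: 5.0
tool_pos: [0.4846, -0.3153, 0.1167]
orientation: [0.001, 3.141, -0.001]
contact_force: [0.1, 0.6, -1.0]
gripper_width: 0.0207
gripper_force: 29.5
time: 5.8
tool_pos: [0.4862, -0.3129, 0.0317]
orientation: [-0.002, 3.141, -0.001]
contact_force: [-0.6, 0.0, -0.7]
gripper_width: 0.0207
gripper_force: 30.2
time: 6.6
tool_pos: [0.4852, -0.3128, 0.1623]
orientation: [0.001, -3.141, -0.001]
contact_force: [0.9, 0.4, -0.6]
gripper_width: 0.0602
gripper_force: 0.0
motor mean [ 487.1 -312.2   29.7] circ [ 488.  -312.2] 10.8 639
tool [ 488.2 -314.7  169.1] time 6.65
```

View pics/w3.png

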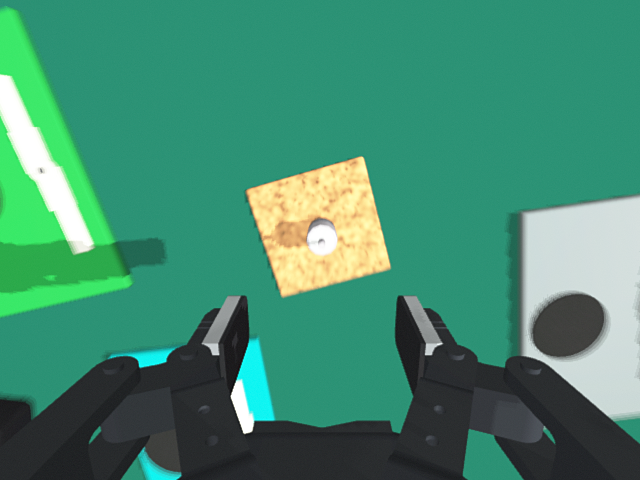

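The picture shows the small motor upright on the cork pad at (321,238). Next, the medium motor.

```bash
python3 -m jog '{"slide":[[0,0.045,-0.01],[0,0.095,-0.01],[0,0.145,-0.01],[0,0.195,-0.01],[0,0.245,-0.01],[-0.005,0.295,-0.01],[-0.005,0.345,-0.01],[-0.005,0.385,-0.01]],"spin":[0,0,0,0,0,0,0,0]}' 0.065
python3 -m jog '{"slide":[[0,0.02,0],[0,0.025,0],[0,0.025,0],[0,0.025,0],[0,0.025,0],[0,0.025,0],[0,0.025,0],[0,0.025,0]],"spin":[0,0,0,0,0,0,0,0]}'
python3 -c "
from h import *
look('w4.png',.032,(.493,.098))"
```

```text
time: 7.45
tool_pos: [0.4901, 0.0744, 0.1714]
orientation: [-0.002, 3.141, 0.0]
contact_force: [-0.0, -0.7, -1.2]
gripper_width: 0.065
gripper_force: 0.0
time: 8.25
tool_pos: [0.4903, 0.0966, 0.1713]
orientation: [0.0, -3.142, 0.0]
contact_force: [-0.3, -0.3, 0.3]
gripper_width: 0.0651
gripper_force: 0.0
motor mean [496.4 100.8  41.8] circ [497.4 100.8] 15.5 1366
disc [493.1  96.9] 29.7 2703
tool [490.3  96.7 171.3] time 8.3
```

```bash
python3 -m jog '{"slide":[[-0.007,0.004,0.03],[-0.007,0.004,0.07],[-0.007,0.004,0.1],[-0.007,0.004,0.12],[-0.007,0.004,0.128],[-0.007,0.004,0.132],[-0.007,0.004,0.132],[-0.007,0.004,0.132]],"spin":[0,0,0,0,0,0,0,0]}' 
python3 -m jog '{"slide":[[0,0,0],[0,0,0],[0,0,0],[0,0,0],[0,0,0],[0,0,0],[0,0,0],[0,0,0]],"spin":[0,0,0,0,0,0,0,0]}' 0.01 30
```

```text
time: 9.1
tool_pos: [0.498, 0.1011, 0.0402]
orientation: [-0.001, 3.14, 0.001]
contact_force: [0.3, 0.1, 0.7]
gripper_width: 0.0647
gripper_force: 0.0
time: 9.9
tool_pos: [0.4977, 0.1011, 0.0401]
orientation: [-0.001, 3.141, 0.0]
contact_force: [-1.0, 1.4, 6.5]
gripper_width: 0.0301
gripper_force: 29.1
```

```bash
python3 -m jog '{"slide":[[0,0,-0.02],[0,0,-0.05],[-0.006,-0.02,-0.07],[-0.02,-0.06,-0.08],[-0.035,-0.105,-0.08],[-0.05,-0.15,-0.08],[-0.063,-0.19,-0.08],[-0.0695,-0.214,-0.08]],"spin":[0,0,0,0,0,0,0,0]}'
python3 -m jog '{"slide":[[0,0,0.01],[0,0,0.03],[0,0,0.05],[0,0,0.065],[0,0,0.075],[0,0,0.079],[0,0,0.079],[0,0,0.079]],"spin":[0,0,0,0,0,0,0,0]}'
python3 -m jog '{"slide":[[0,0,0],[0,0,0],[0,0,0],[0,0,0],[0,0,-0.02],[0,0,-0.05],[0,0,-0.09],[0,0,-0.13]],"spin":[0,0,0,0,0,0,0,0]}' 0.065
python3 -m jog '{"slide":[[0,0,0],[0,0,0],[0,0,0],[0,0,0],[0,0,0],[0,0,0],[0,0,0],[0,0,0]],"spin":[0,0,0,0,0,0,0,0]}' 
python3 -c "
from h import *
look('w5.png',.032,(.567,-.113))"
```

```text
time: 10.7
tool_pos: [0.568, -0.1159, 0.1198]
orientation: [0.001, 3.14, -0.001]
contact_force: [1.1, 1.6, -0.5]
gripper_width: 0.0298
gripper_force: 30.0
time: 11.5
tool_pos: [0.5673, -0.1128, 0.0407]
orientation: [-0.002, 3.141, -0.0]
contact_force: [1.6, -0.2, 0.1]
gripper_width: 0.0298
gripper_force: 30.1
time: 12.3
tool_pos: [0.5665, -0.1129, 0.1713]
orientation: [0.001, -3.141, -0.0]
contact_force: [0.1, -0.4, 0.9]
gripper_width: 0.065
gripper_force: 0.0
time: 13.1
tool_pos: [0.5669, -0.113, 0.1701]
orientation: [0.001, -3.141, -0.0]
contact_force: [-0.1, -0.8, 0.2]
gripper_width: 0.065
gripper_force: 0.0
motor mean [ 566.1 -112.2   41.8] circ [ 566.9 -112.2] 15.3 1400
disc [ 567.1 -112.6] 29.6 2633
tool [ 567.  -113.   170.2] time 13.15
```

View pics/w5.png

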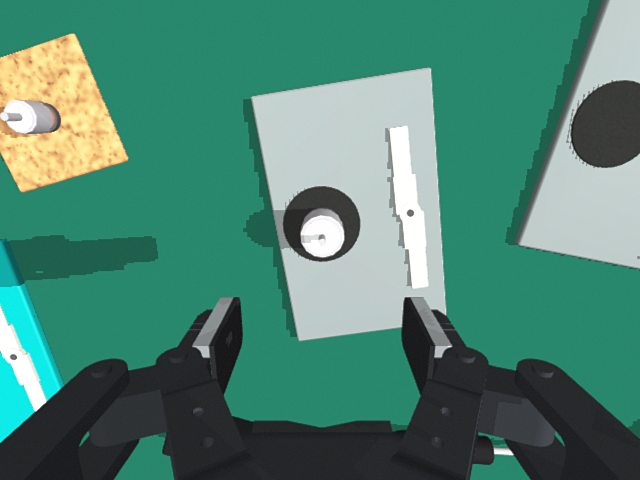

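The picture shows the medium motor upright and centred on the middle plate's disc (321,228). Next, the large motor.

```bash
python3 -m jog '{"slide":[[0.005,0.04,0],[0.01,0.09,0],[0.015,0.14,0],[0.02,0.19,0],[0.03,0.24,0],[0.035,0.29,0],[0.042,0.335,0],[0.047,0.375,0]],"spin":[0,0,0,0,0,0,0,0]}' 0.075
python3 -m jog '{"slide":[[0,0.025,0],[0,0.03,0],[0,0.03,0],[0,0.03,0],[0,0.03,0],[0,0.03,0],[0,0.03,0],[0,0.03,0]],"spin":[0,0,0,0,0,0,0,0]}'
python3 -c "
from h import *
look('w6.png',.038,(.52,.292))"
```

```text
time: 13.95
tool_pos: [0.519, 0.2645, 0.1705]
orientation: [-0.003, 3.141, 0.001]
contact_force: [0.8, 0.4, 0.7]
gripper_width: 0.0747
gripper_force: 0.0
time: 14.75
tool_pos: [0.5197, 0.2916, 0.1703]
orientation: [-0.0, 3.142, -0.0]
contact_force: [0.0, 0.7, 0.5]
gripper_width: 0.0752
gripper_force: 0.0
motor mean [522.1 293.9  47.8] circ [523.1 293.9] 20.9 2716
disc [518.9 294.5] 29.7 1862
tool [519.7 291.7 170.3] time 14.8
```

```bash
python3 -m jog '{"slide":[[-0.003,0.002,0.03],[-0.003,0.002,0.07],[-0.003,0.002,0.1],[-0.003,0.002,0.115],[-0.003,0.002,0.123],[-0.003,0.002,0.127],[-0.003,0.002,0.127],[-0.003,0.002,0.127]],"spin":[0,0,0,0,0,0,0,0]}' 
python3 -m jog '{"slide":[[0,0,0],[0,0,0],[0,0,0],[0,0,0],[0,0,0],[0,0,0],[0,0,0],[0,0,0]],"spin":[0,0,0,0,0,0,0,0]}' 0.02 40
```

```text
time: 15.6
tool_pos: [0.5233, 0.2945, 0.0445]
orientation: [-0.001, 3.14, 0.001]
contact_force: [0.1, 0.9, 0.1]
gripper_width: 0.0747
gripper_force: 0.0
time: 16.4
tool_pos: [0.523, 0.2942, 0.0442]
orientation: [-0.001, 3.141, 0.001]
contact_force: [-0.6, -0.6, 5.7]
gripper_width: 0.0405
gripper_force: 39.9
```

```bash
python3 -m jog '{"slide":[[0,0,-0.02],[0,0,-0.05],[0.003,-0.02,-0.07],[0.009,-0.055,-0.08],[0.015,-0.095,-0.08],[0.022,-0.135,-0.08],[0.027,-0.175,-0.08],[0.03,-0.1975,-0.08]],"spin":[0,0,0,0,0,0,0,0]}'
python3 -m jog '{"slide":[[0,0,0.01],[0,0,0.03],[0,0,0.05],[0,0,0.065],[0,0,0.075],[0,0,0.079],[0,0,0.079],[0,0,0.079]],"spin":[0,0,0,0,0,0,0,0]}'
python3 -m jog '{"slide":[[0,0,0],[0,0,0],[0,0,0],[0,0,0],[0,0,-0.02],[0,0,-0.05],[0,0,-0.09],[0,0,-0.127]],"spin":[0,0,0,0,0,0,0,0]}' 0.075
python3 -m jog '{"slide":[[0,0,0],[0,0,0],[0,0,0],[0,0,0],[0,0,0],[0,0,0],[0,0,0],[0,0,0]],"spin":[0,0,0,0,0,0,0,0]}' 
python3 -c "
from h import *
look('w7.png',.038,(.493,.097))"
```

```text
time: 17.2
tool_pos: [0.4918, 0.0941, 0.1235]
orientation: [-0.0, -3.141, 0.001]
contact_force: [0.7, -0.7, -1.2]
gripper_width: 0.0409
gripper_force: 40.7
time: 18.0
tool_pos: [0.4932, 0.0969, 0.0446]
orientation: [-0.002, 3.141, 0.0]
contact_force: [1.0, -0.2, -0.3]
gripper_width: 0.0406
gripper_force: 40.9
time: 18.8
tool_pos: [0.4925, 0.0964, 0.1727]
orientation: [0.001, -3.141, 0.0]
contact_force: [1.4, -0.3, -0.7]
gripper_width: 0.0748
gripper_force: 0.0
time: 19.6
tool_pos: [0.4927, 0.0965, 0.1711]
orientation: [0.001, -3.141, 0.0]
contact_force: [-0.8, 1.0, -0.6]
gripper_width: 0.0749
gripper_force: 0.0
motor mean [492.4  97.6  47.8] circ [493.3  97.6] 20.8 2718
disc [493.1  96.9] 29.7 1518
tool [492.7  96.5 171.2] time 19.65
```

View pics/w7.png

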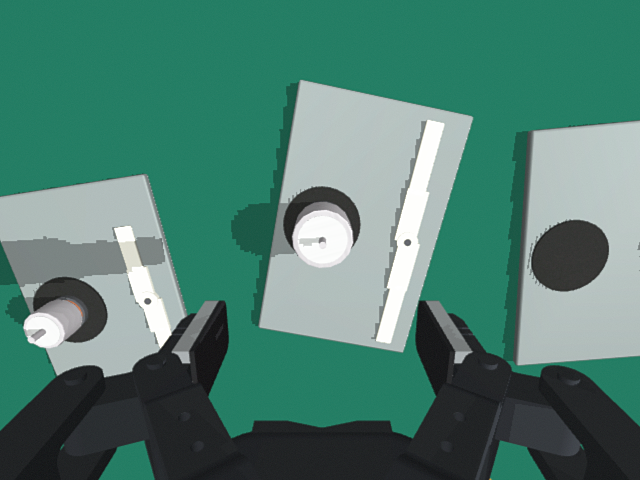

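The picture shows the large motor upright and centred on the long plate's disc (321,232). Now the small motor from the pad.

```bash
python3 -m jog '{"slide":[[0,-0.04,0],[0,-0.09,0],[0,-0.14,0],[0,-0.19,0],[0.005,-0.24,0],[0.005,-0.29,0],[0.005,-0.335,0],[0.005,-0.38,0]],"spin":[0,0,0,0,0,0,0,0]}' 0.06
python3 -m jog '{"slide":[[0,-0.025,0],[0,-0.0295,0],[0,-0.0295,0],[0,-0.0295,0],[0,-0.0295,0],[0,-0.0295,0],[0,-0.0295,0],[0,-0.0295,0]],"spin":[0,0,0,0,0,0,0,0]}'
python3 -c "
from h import *
look('w8.png',.026,(.487,-.312),.004)"
```

```text
time: 20.45
tool_pos: [0.4878, -0.2857, 0.1714]
orientation: [-0.001, 3.141, -0.0]
contact_force: [1.0, 0.7, 0.3]
gripper_width: 0.0599
gripper_force: 0.0
time: 21.25
tool_pos: [0.4883, -0.3126, 0.1714]
orientation: [-0.002, 3.142, -0.0]
contact_force: [-0.8, -0.2, -0.3]
gripper_width: 0.0603
gripper_force: 0.0
motor mean [ 487.1 -312.2   29.7] circ [ 488.1 -312.2] 10.9 614
tool [ 488.3 -312.7  171.3] time 21.3
```

Aligned. Descend, grip and lift.

```bash
python3 -m jog '{"slide":[[0,0,0.03],[0,0,0.07],[0,0,0.1],[0,0,0.125],[0,0,0.135],[0,0,0.14],[0,0,0.14],[0,0,0.14]],"spin":[0,0,0,0,0,0,0,0]}' 
python3 -m jog '{"slide":[[0,0,0],[0,0,0],[0,0,0],[0,0,0],[0,0,0],[0,0,0],[0,0,0],[0,0,0]],"spin":[0,0,0,0,0,0,0,0]}' 0.005 30
python3 -m jog '{"slide":[[0,0,-0.02],[0,0,-0.05],[0,0.02,-0.09],[0,0.06,-0.12],[0,0.105,-0.13],[0,0.155,-0.13],[0,0.205,-0.13],[0,0.25,-0.13]],"spin":[0,0,0,0,0,0,0,0]}'
```

```text
time: 22.1
tool_pos: [0.4889, -0.3135, 0.0324]
orientation: [-0.001, 3.14, -0.002]
contact_force: [0.9, -0.2, 0.6]
gripper_width: 0.0601
gripper_force: 0.0
time: 22.9
tool_pos: [0.4885, -0.3133, 0.0321]
orientation: [-0.002, 3.141, -0.001]
contact_force: [-0.7, 0.4, 5.4]
gripper_width: 0.0209
gripper_force: 29.1
time: 23.7
tool_pos: [0.4876, -0.061, 0.1618]
orientation: [-0.001, 3.141, 0.0]
contact_force: [0.2, -0.2, -0.7]
gripper_width: 0.0206
gripper_force: 29.5
```

```bash
python3 -m jog '{"slide":[[-0.003,0.045,0],[-0.008,0.095,0],[-0.012,0.145,0],[-0.017,0.195,0],[-0.022,0.245,0],[-0.026,0.29,0],[-0.029,0.33,0],[-0.031,0.357,0]],"spin":[0,0,0,0,0,0,0,0]}'
python3 -m jog '{"slide":[[0,0,0.02],[0,0,0.05],[0,0,0.05],[0,0,0.05],[0,0,0.05],[0,0,0.05],[0,0,0.05],[0,0,0.05]],"spin":[0,0,0,0,0,0,0,0]}'
python3 -c "
from h import *
look('w9.png',0,(.519,.294))"
```

```text
time: 24.5
tool_pos: [0.5185, 0.2969, 0.1616]
orientation: [-0.004, 3.141, 0.001]
contact_force: [1.2, -0.7, -0.9]
gripper_width: 0.0208
gripper_force: 29.5
time: 25.3
tool_pos: [0.519, 0.294, 0.112]
orientation: [-0.001, 3.141, 0.001]
contact_force: [-0.1, -0.2, -1.0]
gripper_width: 0.0207
gripper_force: 29.6
disc [518.8 294.6] 29.8 6366
tool [518.8 294.  111.8] time 25.35
```

View pics/w9.png

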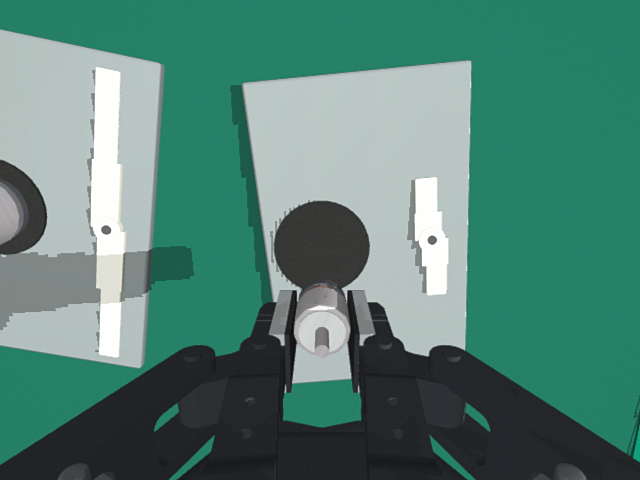

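The picture shows the small motor held at (322,320), with the empty disc of the short plate at (321,247), already aligned. Lower and release.

```bash
python3 -m jog '{"slide":[[0,0,0.02],[0,0,0.04],[0,0,0.055],[0,0,0.065],[0,0,0.071],[0,0,0.073],[0,0,0.073],[0,0,0.073]],"spin":[0,0,0,0,0,0,0,0]}'
python3 -m jog '{"slide":[[0,0,0],[0,0,0],[0,0,0],[0,0,0],[0,0,-0.02],[0,0,-0.05],[0,0,-0.09],[0,0,-0.13]],"spin":[0,0,0,0,0,0,0,0]}' 0.06
python3 -m jog '{"slide":[[0.03,0,-0.03],[0.06,0,-0.05],[0.06,0,-0.05],[0.06,0,-0.05],[0.06,0,-0.05],[0.06,0,-0.05],[0.06,0,-0.05],[0.06,0,-0.05]],"spin":[0,0,0,0,0,0,0,0]}'
python3 -c "
from h import *
look('w10.png',.026,(.519,.294));c=cam('top');save(c,'top2.png')"
```

```text
time: 26.15
tool_pos: [0.519, 0.2943, 0.0388]
orientation: [-0.001, 3.141, 0.001]
contact_force: [-0.1, -0.3, -0.4]
gripper_width: 0.0206
gripper_force: 29.6
time: 26.95
tool_pos: [0.5182, 0.2938, 0.1693]
orientation: [0.001, -3.141, 0.001]
contact_force: [0.2, -0.1, 0.0]
gripper_width: 0.06
gripper_force: 0.0
time: 27.75
tool_pos: [0.4588, 0.2938, 0.2176]
orientation: [0.001, -3.141, 0.001]
contact_force: [-0.4, -0.0, -0.7]
gripper_width: 0.0596
gripper_force: 0.0
motor mean [517.1 294.8  35.8] circ [518.5 294.9] 11.0 409
disc [518.9 294.4] 29.7 2214
tool [458.7 293.8 217.7] time 27.8
```

View pics/w10.png

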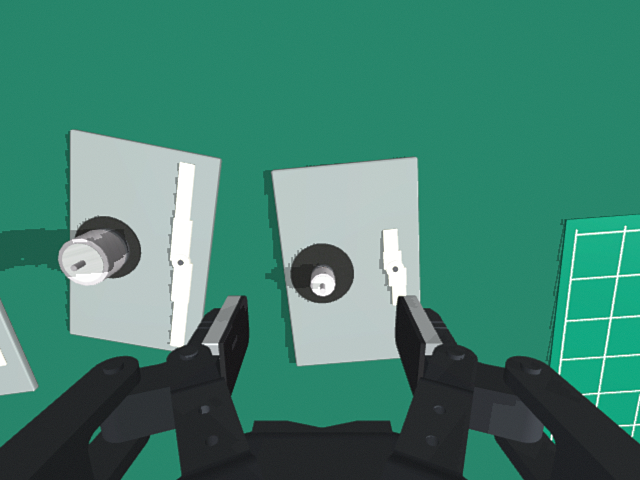

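View pics/top2.png

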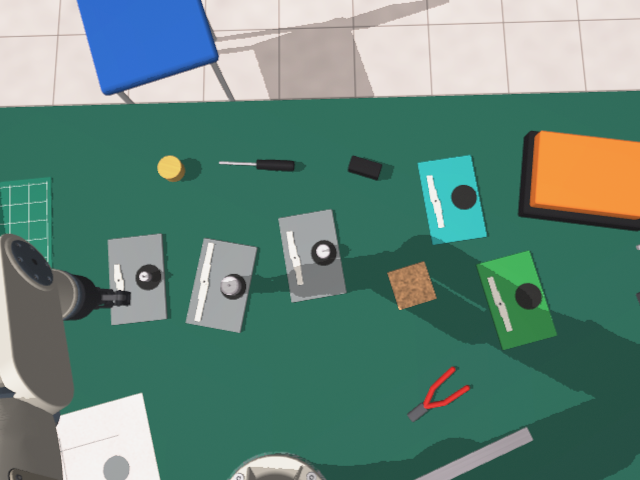

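Each motor stands upright on its matching disc: small at (147,277), large at (233,286), medium at (323,252). The tin (171,168), screwdriver and battery pack (365,167) have not moved. Handing in.

```bash
python3 -c "
from bench import hand_in
print(hand_in())"
```

```text
the job is handed in; nothing more can be done
None
```

The job is handed in: each of the three motors stands upright on its matching plate, within about 1 mm of the disc centre by the wrist camera, and the tin, screwdriver and battery pack were not moved.

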